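Make up the soldering kit and the stone-setting kit

TASK

Make up the two goldsmith's kits from the tools lying in the middle of the bench. Into the soldering tray (the larger) go the long blackened soldering tongs in the long slot, the lighter in the short slot and the little round cap of solder filings, open side up, in the round well; into the stone-setting tray (the smaller, where a gold ring already lies in the round well) go the thin bright tweezers in the slot and the small sharpening stone in the oblong pocket. Everything must lie flat on the felt of its own pocket; leave the cutters on the bench where they lie.

Things in the scene. Friction and masses are not known exactly. Their poses are not given: they have to be found in the camera images.
- soldering_tray: Larger tray, 236 x 150 x 14 mm, light wood, dark frame flush with its top; stays put. Origin: centre of underside; x along its length, z up. Pockets 6 mm deep (felt at z 8, top at z 14), centres (x, y) mm: long slot for tongs (0, 36), 210 along x by 42; short slot for lighter (40, -34), 94 along x by 36; round well for cap (-64, -34), diameter 48.
- setting_tray: Smaller tray of the same make, 180 x 140 x 14 mm; stays put, at the other side of the stock. Origin: centre of underside; x along its length, z up. Pockets 6 mm deep (felt at z 8, top at z 14), centres (x, y) mm: tweezers slot (0, 34), 146 along x by 36; stone pocket (-35, -30), 64 along x by 46; round well (45, -30), diameter 36, where a gold ring lies already.
- tongs: Long blackened steel soldering tweezers, 24 wide (x) x 194 long (y) x 9 high (z) mm, lying flat and stiff (they do not close), 60 g. Origin: centre of the underside; widest (24 mm) near the middle; grip within 15 mm of the origin. May lie in its slot either way round.
- lighter: Disposable gas lighter lying on its narrow side: 16 wide (x) x 77 long (y) x 23 high (z) mm, 30 g. Origin: centre of the underside. Either way round.
- solder_cap: Small round open plastic cap holding a few filings (fixed in it), 30 diameter x 11 high mm, 15 g, standing open side up. Origin: centre of the underside; z up.
- tweezers: Thin bright steel tweezers, lying flat and stiff (they do not close): 17 wide (x) x 127 long (y) x 7 high (z) mm, 25 g. Origin: centre of the underside; widest near the middle, grip within 15 mm of the origin. Either way round.
- oil_stone: Small dark grey sharpening stone, a block 28 wide (x) x 46 long (y) x 14 high (z) mm, 60 g. Origin: centre of the underside. Either way round.
- cutters: Small hand cutters with dark handles, 115 long (x) x 30 wide (y) x 11 high mm, among the stock; for neither kit. Origin: centre of the underside. The six tools lie in a row along world y, about 66 mm apart, the long ones roughly along world x; a bench vice, 90 mm high, stands at the front edge; behind the row a drawer cabinet 175 mm high, a drawer open to world x = 0.62.
Things that resemble listed ones, but are neither listed nor needed, are in the scene too. Several things have the shape of the oil_stone; the one meant has the colours described above.

How it is judged:
By the outcome, as a careful person would: the job done as asked, in the order asked, and still so for the second after the job is handed in, with the robot touching nothing.
It also fails if it takes over 122 s, if anything falls off the work surface, if the arm or the gripper's body presses on something with over 40 N, if the wrist force passes 120 N, or if a joint passes its speed limit or range.

ROBOT

A 6-joint arm with a two-finger parallel gripper is mounted at the origin on a cart in front of the work surface, level with it; the furniture and walls round the work are solid. World frame = base frame: x ahead of the robot, y to its left, z up, the work surface at z = 0. Lengths are in mm, angles in degrees, forces in N, time in s.
With the tool pointing down it reaches from about 300 to 850 mm from the base axis. Payload 4.2 kg.
Tool frame: the origin (TCP) lies midway between the tips of the shut fingers; the grasp point (between the pads) lies 19 mm behind it; z points along the fingers, y is the direction in which the jaws open and shut (so a half turn about z gives the same grasp; the last joint's range is limited). The gripper opens to 91 mm and grips with 3 to 60 N. Pads are 32 mm wide; open, the fingers measure 118 mm over their backs; the gripper's body (76 mm by 178 mm) begins 60 mm behind the grasp point.
Start: joints at [69.213, 18.312, 89.639, -0, 72.044, -1.146], TCP at [193.275, 541.561, 213.976] pointing down, gripper open.
Joint ranges: [-177.97, 177.97], [-48.28, 115.42], [12.27, 149.76], [-77.06, 257.06], [2.81, 150.46], [-146.56, 146.56]. Speed limits (degrees/s): [147.25, 147.25, 180, 180, 180, 180].

INTERFACE

Orientations are given as [roll, pitch, yaw] about the fixed x, y, z axes, in that order (R = Rz(yaw) Ry(pitch) Rx(roll)).
In Python, from workcell import env gives the robot as it stands.
- The arm moves only by the shell command python3 -m jog 'ROWS' [FORCE]. ROWS is JSON, a list of rows, each an object of numbers: "dx", "dy", "dz": the shift along the world's x, y, z in m; "wx", "wy", "wz": the turn, a rotation vector about the world's x, y, z in rad; "grip": the gripper's target within -1 to 1 (shut at 1, half-way at 0, fully open at -1). In form: [{"dx": .., "dy": .., "dz": .., "wx": .., "wy": .., "wz": .., "grip": ..}, ...]. A call has 1 to 10 rows; each row shifts and turns the commanded pose from where the row before left it; what a row does not reach is not made up. A row lasts 1/10 s, in which the tool goes at most 50 mm and 8.59 degrees, less where a joint would pass 70% of its speed; a pose out of reach is approached as far as the arm can. A call with a gripper value outside its range is refused whole. The fingers move at their own pace and stop on an object; FORCE is the grip in N (left out, the last holds). Time passes only in rows, so rows that do not move let the fingers close. It gives the time, the measured TCP pose, the force and the opening at its end, in the units of the state.
- env.state(): the state, without advancing time (a new reading comes with each control period).
- env.grab_frame(name): name is "scene" or "top" or "wrist"; returns the picture (480x640x3 uint8, red, green, blue); there is no depth.
- env.get_calibration(name): a dict with "fx", "fy", "cx", "cy" (pixels), "k1" (the pictures are not rectified: a ray, as slopes to the right and down, at radius r is drawn at 1 + k1 r^2 times it, then the intrinsics apply), "R" (3x3) and "t" (3): a world point X has camera coordinates R X + t. Camera axes: x right, y down, z forward; pixel columns grow to the right and rows downward; lengths in mm; the calibration is good to about 2 mm. A picture is of the moment at which its call begins: read the wrist's pose just before it. get_calibration takes no time and is no camera call; for the wrist camera it gives the pose at the moment of the call.
- env.job_done(): hands the job in, once; it reports no verdict.
The state is a dict: "time_s": time; "qpos": joint angles; "qvel": joint speeds; "effort": joint torques, N m; "ee_pos": TCP position; "ee_rot": TCP orientation; "force": force on the tool from outside, world axes, zero at the start; "torque": the same for the moment, N m; "gripper_width": finger opening in mm.
Only numpy, scipy, OpenCV 4.12 (cv2) and the standard library are available. Lean on these libraries where they do the work, as an engineer would, in place of code of your own. Each camera call takes 0.05 s, during which the arm holds its last target. There are 200 camera calls.

## Working session

There is one attempt and no reset: what is moved stays moved. The work goes in short steps, Python scripts to look and compute and a shell command to move; the robot and the scene stay as the last step left them, time stands still between calls to the robot, and variables do not carry over. Pictures are saved under pics/ and viewed, about 12 in all and at most 16, crops included, and the job is handed in when it is done.

```bash
ls; mkdir -p pics; python3 - <<'E'
from workcell import env
import cv2
for n in ("top","scene"):
    f=env.grab_frame(n); cv2.imwrite(f"pics/{n}0.png",f[:,:,::-1])
    print(n,env.get_calibration(n))
s=env.state(); print(s)
E
```

```text
pics
top {'fx': 465.41603572956143, 'fy': 465.41603572956143, 'cx': 317.01386576001306, 'cy': 246.30572935218487, 'k1': -0.11039312436264377, 'R': array([[-0.0164587 , -0.9997208 ,  0.01695383],
       [-0.99052392,  0.01399031, -0.13662593],
       [ 0.13635059, -0.01904186, -0.99047762]]), 't': array([  -8.97354162,  550.78440809, 1131.86967415])}
scene {'fx': 454.6073787293737, 'fy': 454.6073787293737, 'cx': 315.1696971161675, 'cy': 237.94745269895813, 'k1': -0.02781437930506198, 'R': array([[-0.56673307, -0.82378869,  0.01363161],
       [-0.49184473,  0.32500292, -0.80775111],
       [ 0.66098592, -0.4644839 , -0.58936603]]), 't': array([303.18070076, 289.90619985, 572.47712121])}
{'time_s': 0.1, 'qpos': array([ 6.92132959e+01,  1.83471861e+01,  8.96986430e+01, -8.82454783e-04,
        7.20446550e+01, -1.14444861e+00]), 'qvel': array([ 0.09821967, -0.26212381, -0.07324147, -0.04917792, -0.00580016,
        0.07450942]), 'effort': array([ 2.37057384e-04, -4.13336527e+01, -2.32509398e+01,  7.29687628e-02,
        4.22728155e-02, -5.99728787e-05]), 'ee_pos': array([193.11414916, 541.12272839, 213.21753907]), 'ee_rot': array([-1.79909517e+02, -9.68365840e-04,  1.60358016e+02]), 'force': array([ 0.23740304, -1.04806251, -0.59464453]), 'torque': array([-0.01925038, -0.01050474,  0.01751586]), 'gripper_width': 91.34766305247285}
```

View pics/top0.png

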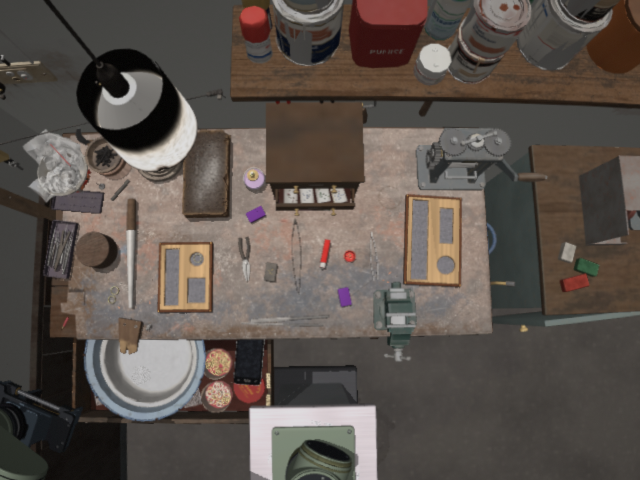

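View pics/scene0.png

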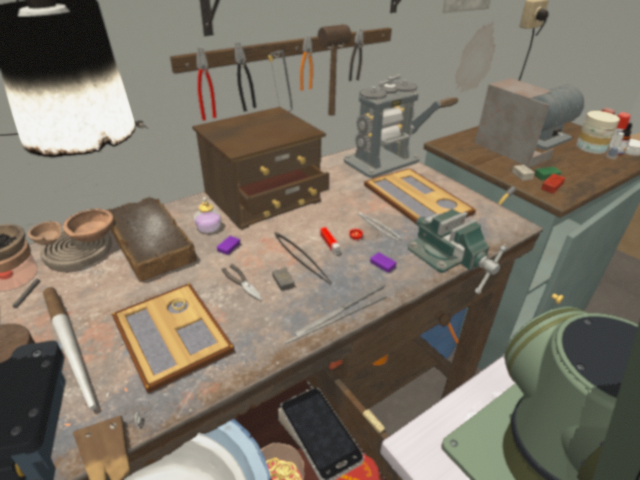

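The top view shows, in order: cutters (245,258), grey stone (271,272), tongs (297,255), red lighter (325,254), red cap (350,257) and bright tweezers (375,253). The soldering tray is at (433,240) and the setting tray at (186,277).

These could be mistaken for the things I want:
- **Stone:** the purple blocks at (255,214) and (345,297). I choose the grey one at (271,272).
- **Tongs or tweezers:** the thin rods at (288,320).
- **Lighter:** the red and green blocks on the side table at (580,275).

```bash
cat > h.py <<'E'
import numpy as np, cv2
from workcell import env
def ray(px,c,z):
    K=np.array([[c['fx'],0,c['cx']],[0,c['fy'],c['cy']],[0,0,1.]])
    p=np.asarray(px,float).reshape(-1,1,2)
    u=cv2.undistortPoints(p,K,np.array([c['k1'],0,0,0.])).reshape(-1,2)
    d=np.c_[u,np.ones(len(u))]@c['R']; o=-c['R'].T@c['t']
    return o+d*((z-o[2])/d[:,2])[:,None]
def proj(X,c):
    K=np.array([[c['fx'],0,c['cx']],[0,c['fy'],c['cy']],[0,0,1.]])
    return cv2.projectPoints(np.asarray(X,float).reshape(-1,1,3),cv2.Rodrigues(c['R'])[0],c['t'],K,np.array([c['k1'],0,0,0.]))[0].reshape(-1,2)
E
python3 - <<'E'
from h import *
f=cv2.imread('pics/top0.png'); c=env.get_calibration('top')
cv2.imwrite('pics/crop1.png',cv2.resize(f[215:315,230:395],None,fx=4.8,fy=4.8,interpolation=cv2.INTER_CUBIC))
for n,p,z in [('cut',(245,258),5),('stone',(271,272),14),('tongs',(297,255),5),('lighter',(325,254),23),('cap',(350,257),11),('tw',(375,253),5),('sold',(433,240),14),('set',(186,277),14)]:
    print(n,ray(p,c,z)[0].round())
hsv=cv2.cvtColor(f,cv2.COLOR_BGR2HSV)
m=cv2.inRange(hsv,(12,110,110),(28,255,255))
cs,_=cv2.findContours(cv2.morphologyEx(m,cv2.MORPH_CLOSE,np.ones((3,3))),0,2)
for k in cs:
    if cv2.contourArea(k)>800:
        r=cv2.minAreaRect(ray(k.reshape(-1,2),c,14)[:,:2].astype(np.float32)); print(r)
w=env.get_calibration('wrist'); print(w, -w['R'].T@w['t'])
E
```

```text
cut [527. 168.   5.]
stone [490. 100.  14.]
tongs [533.  34.   5.]
lighter [533. -38.  23.]
cap [ 525. -102.   11.]
tw [ 535. -168.    5.]
sold [ 566. -320.   14.]
set [479. 318.  14.]
{'fx': 335.2180794181378, 'fy': 335.2180794181378, 'cx': 325.2963241341942, 'cy': 239.95485717951294, 'k1': 0.011951719249697932, 'R': array([[ 0.33734165,  0.9413816 , -0.00114132],
       [ 0.90215389, -0.32293769,  0.28605874],
       [ 0.26892185, -0.09752917, -0.95821141]]), 't': array([-575.4025019 ,  -31.5751764 ,  391.72580031])} [117.24926927 569.68120405 383.73176594]
```

View pics/crop1.png

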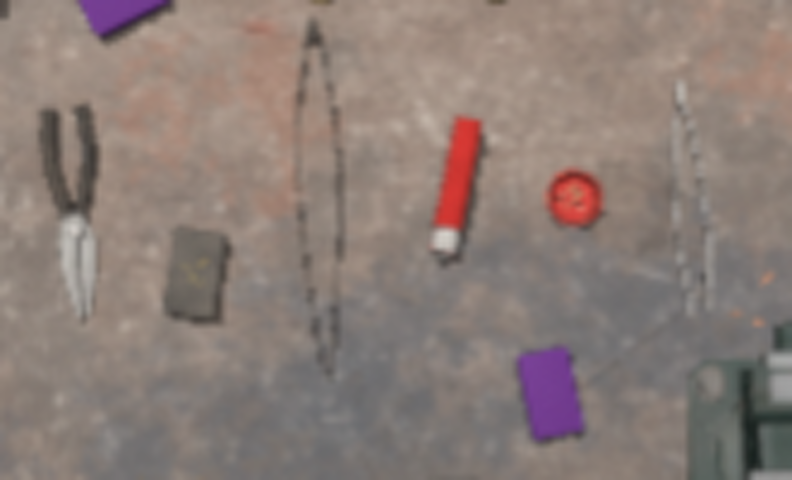

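The crop confirms the grey stone with no purple on it, the black tongs, the lighter, the cap with its open side up, the bright tweezers, and the cutters, which I leave. Next I look at the trays and the row with the wrist camera.

```bash
python3 -m jog '[{"dx":0.032,"dy":-0.028,"wz":0.043},{"dx":0.032,"dy":-0.028,"wz":0.043},{"dx":0.032,"dy":-0.028,"wz":0.043},{"dx":0.032,"dy":-0.028,"wz":0.043},{"dx":0.032,"dy":-0.028,"wz":0.043},{"dx":0.032,"dy":-0.028,"wz":0.043},{"dx":0.032,"dy":-0.028,"wz":0.043},{"dx":0.032,"dy":-0.028,"wz":0.043},{},{}]' 20
cat > look.py <<'E'
import sys,pickle
from h import *
n=sys.argv[1]; c=env.get_calibration('wrist'); f=env.grab_frame('wrist')[:,:,::-1]
cv2.imwrite(f'pics/{n}.png',f); pickle.dump(c,open(f'pics/{n}.pkl','wb')); s=env.state()
print(s['time_s'],s['ee_pos'].round(1),s['ee_rot'].round(2),s['qpos'].round(1))
E
python3 look.py w1
```

```text
0.15 [193.1 541.2 213.3] [-179.92   -0.    160.36] [69.2 18.3 89.7  0.  72.  -1.1]invalid input
```

```bash
python3 -m jog '[{"dx":0.005,"dy":-0.035},{"dx":0.005,"dy":-0.035},{"dx":0.005,"dy":-0.035},{"dx":0.005,"dy":-0.035},{"dx":0.005,"dy":-0.035},{"dx":0.005,"dy":-0.035},{"dx":0.005,"dy":-0.035},{"dx":0.005,"dy":-0.035},{},{}]'
python3 look.py w2
```

```text
0.2 [193.2 541.3 213.5] [-179.94   -0.    160.36] [69.2 18.3 89.7  0.  72.  -1.1]invalid input
```

View pics/w1.png

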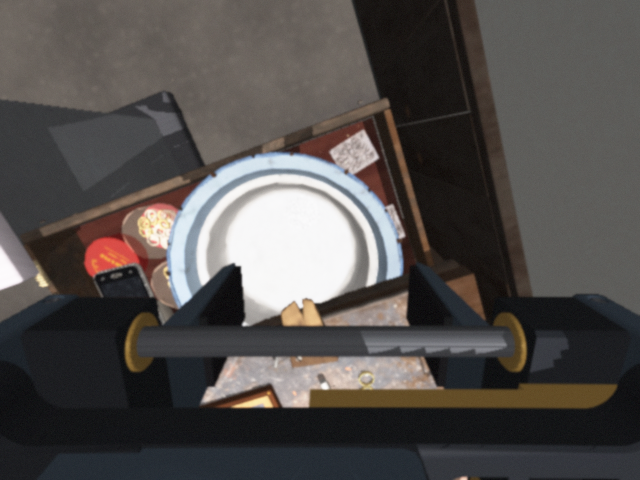

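View pics/w2.png

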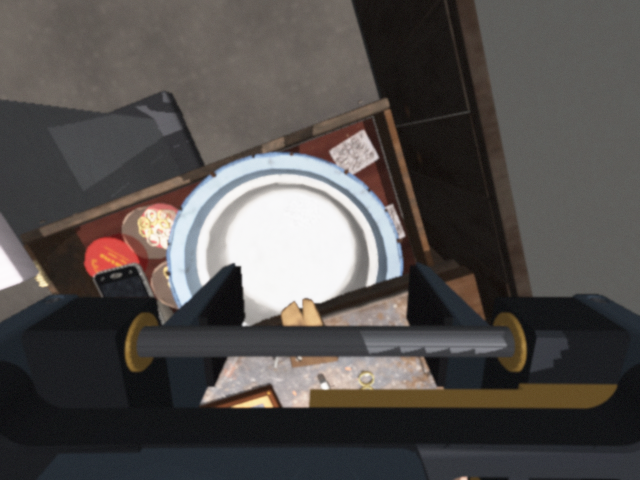

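Both moves were refused, so the two pictures are the same: the bowl at (290,240), with the gripper hiding the lower half of the frame. The arm has not moved. I suspect every row needs all the keys. To see a target, the TCP has to stand about 80 mm beyond it.

```bash
python3 -m jog '[{"dx":0.045,"dy":-0.028,"dz":0,"wx":0,"wy":0,"wz":0.043,"grip":-1},{"dx":0.045,"dy":-0.028,"dz":0,"wx":0,"wy":0,"wz":0.043,"grip":-1},{"dx":0.045,"dy":-0.028,"dz":0,"wx":0,"wy":0,"wz":0.043,"grip":-1},{"dx":0.045,"dy":-0.028,"dz":0,"wx":0,"wy":0,"wz":0.043,"grip":-1},{"dx":0.045,"dy":-0.028,"dz":0,"wx":0,"wy":0,"wz":0.043,"grip":-1},{"dx":0.045,"dy":-0.028,"dz":0,"wx":0,"wy":0,"wz":0.043,"grip":-1},{"dx":0.045,"dy":-0.028,"dz":0,"wx":0,"wy":0,"wz":0.043,"grip":-1},{"dx":0.045,"dy":-0.028,"dz":0,"wx":0,"wy":0,"wz":0.043,"grip":-1},{"dx":0,"dy":0,"dz":0,"wx":0,"wy":0,"wz":0,"grip":-1},{"dx":0,"dy":0,"dz":0,"wx":0,"wy":0,"wz":0,"grip":-1}]' 20 && python3 look.py w3
```

```text
time_s: 1.2
ee_pos: [533.2, 329.5, 213.3]
ee_rot: [-180.0, -0.1, 179.9]
force: [-0.2, 0.4, -0.9]
gripper_width: 91.4
1.25 [532.3 330.3 213.5] [ 1.8000e+02 -8.0000e-02 -1.7998e+02] [ 30.7  23.   82.4   0.   74.6 -59.3]
```

```bash
python3 -m jog '[{"dx":0.008,"dy":-0.042,"dz":0.004,"wx":0,"wy":0,"wz":0,"grip":-1},{"dx":0.008,"dy":-0.042,"dz":0.004,"wx":0,"wy":0,"wz":0,"grip":-1},{"dx":0.008,"dy":-0.042,"dz":0.004,"wx":0,"wy":0,"wz":0,"grip":-1},{"dx":0.008,"dy":-0.042,"dz":0.004,"wx":0,"wy":0,"wz":0,"grip":-1},{"dx":0.008,"dy":-0.042,"dz":0.004,"wx":0,"wy":0,"wz":0,"grip":-1},{"dx":0.008,"dy":-0.042,"dz":0.004,"wx":0,"wy":0,"wz":0,"grip":-1},{"dx":0.008,"dy":-0.042,"dz":0.004,"wx":0,"wy":0,"wz":0,"grip":-1},{"dx":0.008,"dy":-0.042,"dz":0.004,"wx":0,"wy":0,"wz":0,"grip":-1},{"dx":0,"dy":0,"dz":0,"wx":0,"wy":0,"wz":0,"grip":-1},{"dx":0,"dy":0,"dz":0,"wx":0,"wy":0,"wz":0,"grip":-1}]' 20 && python3 look.py w4
python3 -m jog '[{"dx":0.008,"dy":-0.042,"dz":0,"wx":0,"wy":0,"wz":0,"grip":-1},{"dx":0.008,"dy":-0.042,"dz":0,"wx":0,"wy":0,"wz":0,"grip":-1},{"dx":0.008,"dy":-0.042,"dz":0,"wx":0,"wy":0,"wz":0,"grip":-1},{"dx":0.008,"dy":-0.042,"dz":0,"wx":0,"wy":0,"wz":0,"grip":-1},{"dx":0.008,"dy":-0.042,"dz":0,"wx":0,"wy":0,"wz":0,"grip":-1},{"dx":0.008,"dy":-0.042,"dz":0,"wx":0,"wy":0,"wz":0,"grip":-1},{"dx":0.008,"dy":-0.042,"dz":0,"wx":0,"wy":0,"wz":0,"grip":-1},{"dx":0.008,"dy":-0.042,"dz":0,"wx":0,"wy":0,"wz":0,"grip":-1},{"dx":0,"dy":0,"dz":0,"wx":0,"wy":0,"wz":0,"grip":-1},{"dx":0,"dy":0,"dz":0,"wx":0,"wy":0,"wz":0,"grip":-1}]' 20 && python3 look.py w5
python3 -c "
import cv2,numpy as np
a=[cv2.imread(f'pics/w{i}.png') for i in (3,4,5)]
cv2.imwrite('pics/m1.png',np.vstack([np.hstack([cv2.resize(a[0][:300],None,fx=.6,fy=.6),cv2.resize(a[2][:300],None,fx=.6,fy=.6)]),cv2.resize(a[1][:300],(768,360))]))"
```

```text
time_s: 2.25
ee_pos: [596.3, -4.8, 246.1]
ee_rot: [179.9, -0.0, -179.9]
force: [-1.1, 0.4, 0.2]
gripper_width: 91.1
2.3 [596.2  -4.1 246. ] [ 1.7994e+02 -3.0000e-02 -1.7986e+02] [ -1.5  19.3  83.6   0.1  77.2 -91.7]
time_s: 3.3
ee_pos: [661.4, -340.0, 245.0]
ee_rot: [179.9, -0.1, -179.9]
force: [0.1, 0.7, -0.2]
gripper_width: 91.0
3.35 [ 661.4 -339.3  245.6] [ 1.7991e+02 -4.0000e-02 -1.7981e+02] [-2.810e+01  3.380e+01  5.980e+01  1.000e-01  8.650e+01 -1.183e+02]
```

View pics/m1.png

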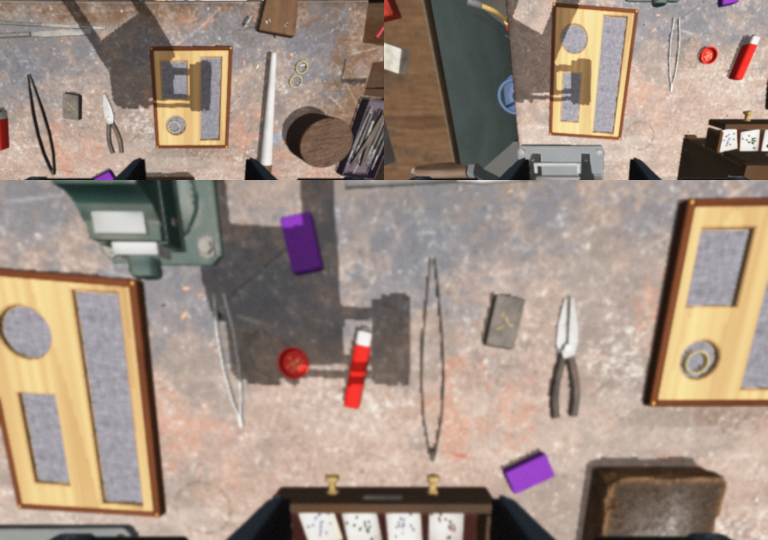

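The montage shows both trays cleanly, with the ring in the setting tray's round well, and all six tools: tongs at about w4 (361,150), lighter (298,158), cap (244,152), tweezers (191,150), stone (420,117).

```bash
cat > meas.py <<'E'
import pickle
from h import *
L=lambda n:(cv2.imread(f'pics/{n}.png'),pickle.load(open(f'pics/{n}.pkl','rb')))
def rigid(A,B):
    a,b=A.mean(0),B.mean(0); U,_,V=np.linalg.svd((A-a).T@(B-b)); R=V.T@np.diag([1,np.linalg.det(V.T@U.T)])@U.T
    return R,b-R@a
P={'w5':np.array([[0,36],[40,-34],[-64,-34.]]),'w3':np.array([[0,34],[-35,-30],[45,-30.]])}
S={'w5':[210*42,94*36,np.pi*24**2],'w3':[146*36,64*46,np.pi*18**2]}
def tray(n):
    f,c=L(n); h=cv2.cvtColor(f,cv2.COLOR_BGR2HSV)
    m=cv2.inRange(h,(8,85,60),(28,255,255)); m[270:]=0
    m=cv2.morphologyEx(m,cv2.MORPH_CLOSE,np.ones((3,3)))
    cs,hi=cv2.findContours(m,cv2.RETR_CCOMP,2)
    i=max(range(len(cs)),key=lambda k:cv2.contourArea(cs[k]))
    print(n,'outer',cv2.minAreaRect(ray(cs[i].reshape(-1,2),c,14)[:,:2].astype(np.float32)))
    for k in range(len(cs)):
        if hi[0][k][3]==i and cv2.contourArea(cs[k])>120:
            w=ray(cs[k].reshape(-1,2),c,14)[:,:2].astype(np.float32)
            r=cv2.minAreaRect(w); print('  hole',np.round(r[0],1),np.round(r[1],1),round(r[2],1))
if __name__=='__main__':
    tray('w3');tray('w5')
    f,c=L('w4'); h=cv2.cvtColor(f,cv2.COLOR_BGR2HSV)
    m=(cv2.inRange(h,(0,150,70),(6,255,255))|cv2.inRange(h,(174,150,70),(180,255,255)))
    def rep(m,z,lo,box):
        k=np.zeros_like(m); x0,y0,x1,y1=box; k[y0:y1,x0:x1]=m[y0:y1,x0:x1]
        cs,_=cv2.findContours(k,0,1)
        for q in cs:
            if cv2.contourArea(q)>lo:
                r=cv2.minAreaRect(ray(q.reshape(-1,2),c,z)[:,:2].astype(np.float32)); print(' ',q.mean((0,1)).round(),np.round(r[0],1),np.round(r[1],1),round(r[2],1))
    print('lighter');rep(m,23,60,(275,110,325,200))
    print('lighter cap');rep(cv2.inRange(h,(0,0,170),(180,60,255)),20,20,(285,110,325,150))
    print('cap');rep(m,11,60,(220,130,265,180))
    g=cv2.cvtColor(f,cv2.COLOR_BGR2GRAY)
    print('stone');rep(((g<95)*255).astype(np.uint8),10,100,(396,80,445,150))
    k=np.zeros_like(g); k[55:245,345:378]=g[55:245,345:378]
    b=cv2.morphologyEx(k,cv2.MORPH_BLACKHAT,np.ones((1,13),np.uint8)); m2=(b>30)*1
    print('tongs')
    for y in range(60,240,8):
        xs=np.where(m2[y])[0]; xs=xs[(xs>350)&(xs<373)]
        if len(xs): print(y,xs.min(),xs.max(),ray([[xs.min(),y],[xs.max(),y]],c,5)[:,:2].round(1).tolist())
    cv2.imwrite('pics/z4.png',np.hstack([cv2.resize(f[70:215,160:225],None,fx=4,fy=4,interpolation=2),cv2.resize(f[85:230,340:445],None,fx=4,fy=4,interpolation=2)]))
E
python3 meas.py
```

```text
w3 outer ((481.087158203125, 321.2122802734375), (144.40879821777344, 177.99928283691406), 89.92337036132812)
  hole [525.6 294.4] [36.2 35.6] 43.9
  hole [446.8 294.3] [63.2 46.6] 0.2
  hole [481.1 357.6] [144.7  37.3] 0.2
w5 outer ((569.1730346679688, -318.61572265625), (149.88162231445312, 234.6996307373047), 85.93312072753906)
  hole [ 606.2 -355.5] [37.6 94.8] 86.2
  hole [ 503.6 -348. ] [46.8 48.3] 42.5
  hole [ 571.9 -283.7] [ 44.3 209.3] 86.0
  hole [ 470.1 -325.9] [22.9  7.3] 0.5
lighter
  [297. 163.] [542.7 -36.4] [15.9 58. ] 76.7
lighter cap
  [289. 137.] [512.7 -43.9] [ 5.6 15.2] 88.1
  [303. 132.] [507.  -28.6] [13.4 12.4] 79.3
cap
  [244. 152.] [530.  -98.6] [28.1 28.6] 86.5
stone
  [407. 116.] [490.1  89.6] [ 4.2 43.4] 80.7
tongs
68 358 362 [[439.6, 32.8], [439.6, 37.2]]
76 357 363 [[447.7, 31.9], [447.7, 38.6]]
84 355 364 [[455.8, 29.9], [455.8, 40.0]]
92 355 365 [[464.0, 30.1], [464.1, 41.4]]
100 353 366 [[472.4, 28.0], [472.4, 42.8]]
108 352 367 [[480.9, 27.1], [480.9, 44.3]]
116 352 368 [[489.4, 27.3], [489.5, 45.7]]
124 351 368 [[498.1, 26.3], [498.2, 46.1]]
132 351 369 [[507.0, 26.5], [507.0, 47.6]]
140 351 369 [[515.9, 26.7], [515.9, 47.9]]
148 351 369 [[524.9, 26.9], [525.0, 48.2]]
156 351 369 [[534.1, 27.1], [534.1, 48.6]]
164 351 370 [[543.4, 27.4], [543.4, 50.1]]
172 351 370 [[552.9, 27.6], [552.9, 50.5]]
180 351 369 [[562.4, 27.8], [562.4, 49.7]]
188 351 369 [[572.1, 28.0], [572.1, 50.0]]
196 351 368 [[582.0, 28.2], [582.0, 49.2]]
204 352 367 [[591.9, 29.7], [591.9, 48.3]]
212 353 366 [[602.0, 31.2], [602.1, 47.4]]
220 355 364 [[612.3, 33.9], [612.3, 45.2]]
228 357 363 [[622.7, 36.7], [622.7, 44.3]]
```

View pics/z4.png

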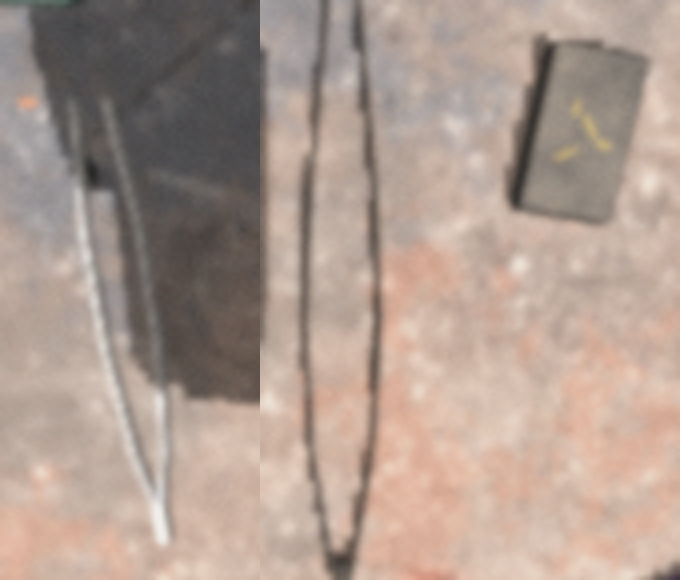

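The pocket centres agree with the drawings to about 1–2 mm: the soldering tray is turned −4°, the setting tray about 0°. Tongs at (532,38), yaw +1.7°. The fingers are wider than the slots, so I'll grip high with the tips about 5 mm up, and let go with the tips just above the tray top.

```bash
python3 -m jog '[{"dx":-0.0143,"dy":0.042,"dz":-0.01,"wx":0,"wy":0,"wz":0.003,"grip":-0.1},{"dx":-0.0143,"dy":0.042,"dz":-0.01,"wx":0,"wy":0,"wz":0.003,"grip":-0.1},{"dx":-0.0143,"dy":0.042,"dz":-0.01,"wx":0,"wy":0,"wz":0.003,"grip":-0.1},{"dx":-0.0143,"dy":0.042,"dz":-0.01,"wx":0,"wy":0,"wz":0.003,"grip":-0.1},{"dx":-0.0143,"dy":0.042,"dz":-0.01,"wx":0,"wy":0,"wz":0.003,"grip":-0.1},{"dx":-0.0143,"dy":0.042,"dz":-0.01,"wx":0,"wy":0,"wz":0.003,"grip":-0.1},{"dx":-0.0143,"dy":0.042,"dz":-0.01,"wx":0,"wy":0,"wz":0.003,"grip":-0.1},{"dx":-0.0143,"dy":0.042,"dz":-0.01,"wx":0,"wy":0,"wz":0.003,"grip":-0.1},{"dx":-0.0143,"dy":0.042,"dz":-0.01,"wx":0,"wy":0,"wz":0.003,"grip":-0.1},{"dx":0,"dy":0,"dz":0,"wx":0,"wy":0,"wz":0,"grip":-0.1}]' 20
python3 - <<'E'
from meas import *
f,c=L('w4')
T=lambda x0,y0,q,xo=0:[[x0+(x-xo)/4-.4,y0+y/4-.4] for x,y in q]
s=ray(T(340,85,[(552,40),(648,58),(606,222),(520,208)],260),c,14)[:,:2]; r=cv2.minAreaRect(s.astype(np.float32)); print('stone',s.round(1).tolist(),r)
t=ray(T(160,70,[(70,95),(105,95),(163,540),(97,300),(150,300),(80,200),(125,200),(118,400),(163,400)]),c,4)[:,:2]; print('tw',t.round(1).tolist())
E
```

```text
time_s: 4.35
ee_pos: [528.0, 42.4, 155.4]
ee_rot: [179.9, -0.2, -177.9]
force: [0.1, -0.6, 0.1]
gripper_width: 50.3
stone [[467.9, 93.2], [472.6, 120.2], [516.1, 112.4], [512.2, 87.4]] ((492.2521667480469, 102.86027526855469), (27.381797790527344, 44.644046783447266), 80.17076873779297)
tw [[465.7, -171.1], [465.6, -161.2], [592.9, -158.7], [521.3, -170.4], [521.2, -154.8], [493.6, -171.9], [493.5, -158.9], [550.2, -167.7], [550.2, -154.1]]
```

```bash
python3 -m jog '[{"dx":0.001,"dy":-0.001,"dz":-0.035,"wx":0,"wy":0,"wz":0,"grip":-0.1},{"dx":0.001,"dy":-0.001,"dz":-0.035,"wx":0,"wy":0,"wz":0,"grip":-0.1},{"dx":0.001,"dy":-0.001,"dz":-0.035,"wx":0,"wy":0,"wz":0,"grip":-0.1},{"dx":0.001,"dy":-0.001,"dz":-0.025,"wx":0,"wy":0,"wz":0,"grip":-0.1},{"dx":0,"dy":0,"dz":0,"wx":0,"wy":0,"wz":0,"grip":-0.1},{"dx":0,"dy":0,"dz":0,"wx":0,"wy":0,"wz":0,"grip":-0.1}]' 20
python3 look.py w6
```

```text
time_s: 4.95
ee_pos: [536.3, 33.0, 26.8]
ee_rot: [180.0, 0.0, -178.3]
force: [0.2, -0.5, -0.2]
gripper_width: 50.4
5.0 [537.1  32.9  27.5] [ 1.7999e+02  1.5000e-01 -1.7833e+02] [  2.3  25.8 108.7   0.   45.4 -89.4]
```

View pics/w6.png

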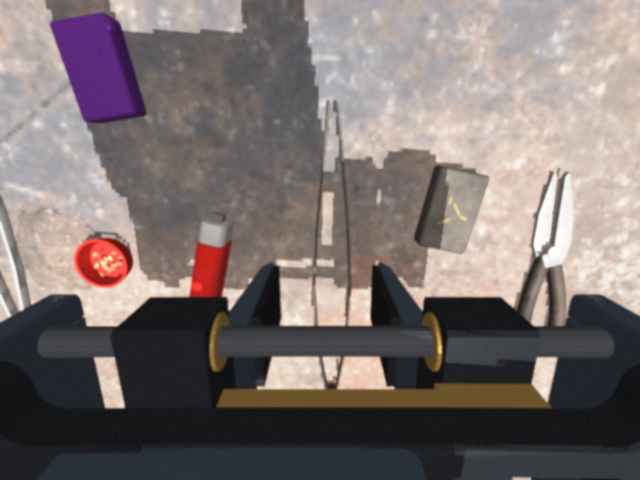

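The tongs lie between the fingers at px 332, with the jaw centre at about 326. A 5 mm shift in +y agrees with the measured position.

```bash
python3 -m jog '[{"dx":-0.004,"dy":0.005,"dz":-0.007,"wx":0,"wy":0,"wz":0,"grip":-0.1},{"dx":0,"dy":0,"dz":-0.008,"wx":0,"wy":0,"wz":0,"grip":-0.1},{"dx":0,"dy":0,"dz":-0.007,"wx":0,"wy":0,"wz":0,"grip":-0.1},{"dx":0,"dy":0,"dz":0,"wx":0,"wy":0,"wz":0,"grip":-0.1},{"dx":0,"dy":0,"dz":0,"wx":0,"wy":0,"wz":0,"grip":-0.1}]' 20
```

```text
time_s: 5.5
ee_pos: [532.1, 37.2, 3.7]
ee_rot: [180.0, -0.0, -178.4]
force: [-0.3, 0.1, 1.1]
gripper_width: 50.2
```

```bash
python3 -m jog '[{"dx":0,"dy":0,"dz":0.001,"wx":0,"wy":0,"wz":0,"grip":1},{"dx":0,"dy":0,"dz":0,"wx":0,"wy":0,"wz":0,"grip":1},{"dx":0,"dy":0,"dz":0,"wx":0,"wy":0,"wz":0,"grip":1},{"dx":0,"dy":0,"dz":0,"wx":0,"wy":0,"wz":0,"grip":1},{"dx":0,"dy":0,"dz":0,"wx":0,"wy":0,"wz":0,"grip":1},{"dx":0,"dy":0,"dz":0,"wx":0,"wy":0,"wz":0,"grip":1},{"dx":0,"dy":0,"dz":0,"wx":0,"wy":0,"wz":0,"grip":1}]' 25
python3 -m jog '[{"dx":0,"dy":0,"dz":0.01,"wx":0,"wy":0,"wz":0,"grip":1},{"dx":0,"dy":0,"dz":0.02,"wx":0,"wy":0,"wz":0,"grip":1},{"dx":0,"dy":0,"dz":0.03,"wx":0,"wy":0,"wz":0,"grip":1},{"dx":0,"dy":0,"dz":0.03,"wx":0,"wy":0,"wz":0,"grip":1},{"dx":0,"dy":0,"dz":0.02,"wx":0,"wy":0,"wz":0,"grip":1},{"dx":0,"dy":0,"dz":0,"wx":0,"wy":0,"wz":0,"grip":1}]' 25
```

```text
time_s: 6.2
ee_pos: [532.3, 37.2, 5.1]
ee_rot: [180.0, 0.0, -178.4]
force: [-0.6, -0.1, 1.9]
gripper_width: 22.9
time_s: 6.8
ee_pos: [534.2, 37.4, 118.2]
ee_rot: [180.0, 0.4, -178.4]
force: [0.1, 0.0, -0.9]
gripper_width: 22.3
```

```bash
python3 -m jog '[{"dx":0.0042,"dy":-0.0356,"dz":0,"wx":0,"wy":0,"wz":-0.011,"grip":1},{"dx":0.0042,"dy":-0.0356,"dz":0,"wx":0,"wy":0,"wz":-0.011,"grip":1},{"dx":0.0042,"dy":-0.0356,"dz":0,"wx":0,"wy":0,"wz":-0.011,"grip":1},{"dx":0.0042,"dy":-0.0356,"dz":0,"wx":0,"wy":0,"wz":-0.011,"grip":1},{"dx":0.0042,"dy":-0.0356,"dz":0,"wx":0,"wy":0,"wz":-0.011,"grip":1},{"dx":0.0042,"dy":-0.0356,"dz":0,"wx":0,"wy":0,"wz":-0.011,"grip":1},{"dx":0.0042,"dy":-0.0356,"dz":0,"wx":0,"wy":0,"wz":-0.011,"grip":1},{"dx":0.0042,"dy":-0.0356,"dz":0,"wx":0,"wy":0,"wz":-0.011,"grip":1},{"dx":0.0042,"dy":-0.0356,"dz":0,"wx":0,"wy":0,"wz":-0.011,"grip":1},{"dx":0,"dy":0,"dz":0,"wx":0,"wy":0,"wz":0,"grip":1}]' 25
python3 -m jog '[{"dx":0,"dy":0,"dz":-0.03,"wx":0,"wy":0,"wz":0,"grip":1},{"dx":0,"dy":0,"dz":-0.03,"wx":0,"wy":0,"wz":0,"grip":1},{"dx":0,"dy":0,"dz":-0.018,"wx":0,"wy":0,"wz":0,"grip":1},{"dx":0,"dy":0,"dz":0,"wx":0,"wy":0,"wz":0,"grip":1},{"dx":0,"dy":0,"dz":0,"wx":0,"wy":0,"wz":0,"grip":1}]' 25
python3 look.py w7
```

```text
time_s: 7.8
ee_pos: [569.7, -287.2, 113.2]
ee_rot: [-179.9, -0.0, 175.7]
force: [-0.8, 0.9, -1.0]
gripper_width: 22.5
time_s: 8.3
ee_pos: [569.8, -282.4, 36.6]
ee_rot: [180.0, -0.1, 176.0]
force: [1.2, -0.5, -1.6]
gripper_width: 22.6
8.35 [ 570.4 -282.9   37.5] [-1.8000e+02  4.0000e-02  1.7597e+02] [ -27.4   32.2   94.2    0.    53.6 -113.4]
```

View pics/w7.png

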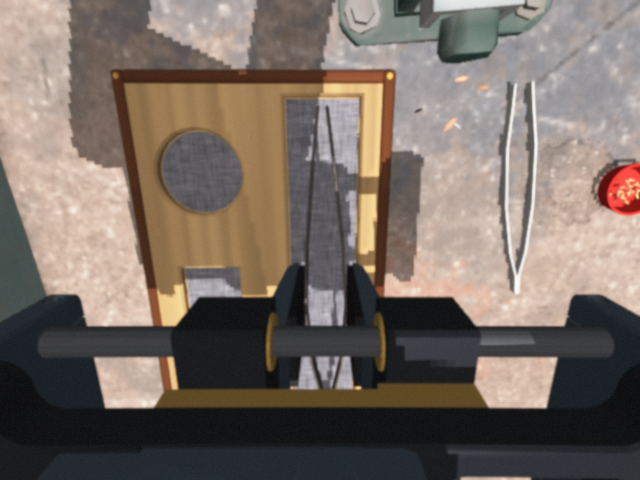

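The tongs hang centred over the long slot (slot spans px 285–362, tongs 305–345). Now I lower and release.

```bash
python3 -m jog '[{"dx":0.001,"dy":0,"dz":-0.01,"wx":0,"wy":0,"wz":0,"grip":1},{"dx":0,"dy":0,"dz":-0.009,"wx":0,"wy":0,"wz":0,"grip":1},{"dx":0,"dy":0,"dz":-0.002,"wx":0,"wy":0,"wz":0,"grip":1},{"dx":0,"dy":0,"dz":0,"wx":0,"wy":0,"wz":0,"grip":1},{"dx":0,"dy":0,"dz":0,"wx":0,"wy":0,"wz":0,"grip":1}]' 25
```

```text
time_s: 8.85
ee_pos: [570.9, -283.1, 16.1]
ee_rot: [180.0, -0.0, 175.9]
force: [0.1, -0.3, 1.0]
gripper_width: 22.5
```

```bash
python3 -m jog '[{"dx":0,"dy":0,"dz":-0.0008,"wx":0,"wy":0,"wz":0,"grip":1},{"dx":0,"dy":0,"dz":0,"wx":0,"wy":0,"wz":0,"grip":0.1},{"dx":0,"dy":0,"dz":0,"wx":0,"wy":0,"wz":0,"grip":0.1},{"dx":0,"dy":0,"dz":0,"wx":0,"wy":0,"wz":0,"grip":0.1},{"dx":0,"dy":0,"dz":0.02,"wx":0,"wy":0,"wz":0,"grip":0.1},{"dx":0,"dy":0,"dz":0.03,"wx":0,"wy":0,"wz":0,"grip":0.1},{"dx":0,"dy":0,"dz":0.035,"wx":0,"wy":0,"wz":0,"grip":0.1},{"dx":0,"dy":0,"dz":0,"wx":0,"wy":0,"wz":0,"grip":0.1}]' 25
python3 -m jog '[{"dx":-0.005,"dy":0.032,"dz":0,"wx":0,"wy":0,"wz":-0.02,"grip":0.1},{"dx":-0.005,"dy":0.032,"dz":0,"wx":0,"wy":0,"wz":-0.02,"grip":0.1},{"dx":-0.005,"dy":0.032,"dz":0,"wx":0,"wy":0,"wz":-0.02,"grip":0.1},{"dx":-0.005,"dy":0.032,"dz":0,"wx":0,"wy":0,"wz":-0.02,"grip":0.1},{"dx":-0.005,"dy":0.032,"dz":0,"wx":0,"wy":0,"wz":-0.02,"grip":0.1},{"dx":-0.005,"dy":0.032,"dz":0,"wx":0,"wy":0,"wz":-0.02,"grip":0.1},{"dx":-0.005,"dy":0.032,"dz":0,"wx":0,"wy":0,"wz":-0.02,"grip":0.1},{"dx":-0.003,"dy":0.024,"dz":0,"wx":0,"wy":0,"wz":-0.02,"grip":0.1},{"dx":0,"dy":0,"dz":0,"wx":0,"wy":0,"wz":0,"grip":0.1},{"dx":0,"dy":0,"dz":0,"wx":0,"wy":0,"wz":0,"grip":0.1}]' 25; python3 look.py w8
```

```text
time_s: 9.65
ee_pos: [574.1, -284.8, 105.6]
ee_rot: [-179.8, 0.6, 175.9]
force: [1.0, 0.6, 0.5]
gripper_width: 41.3
time_s: 10.65
ee_pos: [532.9, -35.1, 99.9]
ee_rot: [-180.0, -0.0, 166.9]
force: [0.3, -0.3, 0.5]
gripper_width: 40.9
10.7 [533.1 -35.7 100. ] [-1.7998e+02  1.0000e-02  1.6680e+02] [ -5.   20.4 104.5  -0.   55.1 -81.8]
```

View pics/w8.png

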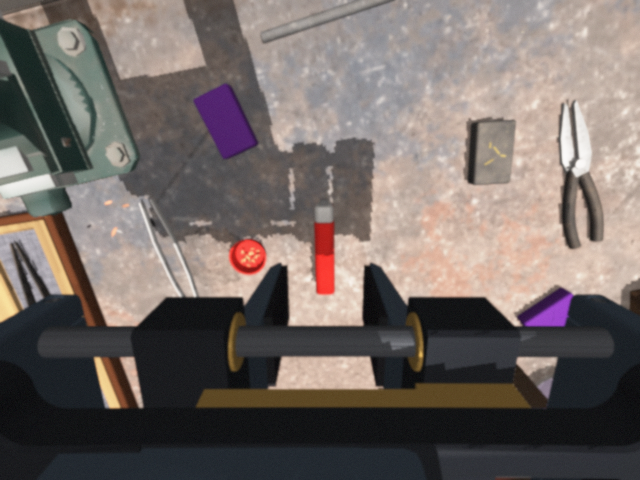

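The lighter lies between the fingers at px (325,250), aligned with them, and the tongs can be seen in their slot at lower left. I check the position along the lighter's length.

```bash
python3 - <<'E'
from meas import *
f,c=L('w8'); h=cv2.cvtColor(f,cv2.COLOR_BGR2HSV)
print('lighter ends',ray([[324.5,206],[325,294]],c,21).round(1).tolist())
m=(cv2.inRange(h,(0,150,70),(6,255,255))|cv2.inRange(h,(174,150,70),(180,255,255))); m[:,280:]=0; m[:,:215]=0
k=max(cv2.findContours(m,0,1)[0],key=cv2.contourArea); print('cap',cv2.minEnclosingCircle(ray(k.reshape(-1,2),c,11)[:,:2].astype(np.float32)))
print('stone',cv2.minAreaRect(ray([[473,119],[515,121],[512,184],[473,184]],c,14)[:,:2].astype(np.float32)))
E
python3 -m jog '[{"dx":0,"dy":0,"dz":-0.035,"wx":0,"wy":0,"wz":0,"grip":0.1},{"dx":0,"dy":0,"dz":-0.035,"wx":0,"wy":0,"wz":0,"grip":0.1},{"dx":0,"dy":0,"dz":-0.021,"wx":0,"wy":0,"wz":0,"grip":0.1},{"dx":0,"dy":0,"dz":0,"wx":0,"wy":0,"wz":0,"grip":0.1},{"dx":0,"dy":0,"dz":0,"wx":0,"wy":0,"wz":0,"grip":0.1}]' 20
```

```text
lighter ends [[500.8, -27.1, 21.0], [571.7, -43.3, 21.0]]
cap ((528.7578125, -98.57627868652344), 15.346592903137207)
stone ((491.5684509277344, 102.8428955078125), (29.8463134765625, 50.148468017578125), 83.328369140625)
time_s: 11.2
ee_pos: [533.5, -36.1, 9.3]
ee_rot: [-180.0, 0.0, 166.7]
force: [0.6, 0.1, -0.0]
gripper_width: 41.3
```

```bash
python3 -m jog '[{"dx":0,"dy":0,"dz":0,"wx":0,"wy":0,"wz":0,"grip":1},{"dx":0,"dy":0,"dz":0,"wx":0,"wy":0,"wz":0,"grip":1},{"dx":0,"dy":0,"dz":0,"wx":0,"wy":0,"wz":0,"grip":1},{"dx":0,"dy":0,"dz":0,"wx":0,"wy":0,"wz":0,"grip":1},{"dx":0,"dy":0,"dz":0,"wx":0,"wy":0,"wz":0,"grip":1},{"dx":0,"dy":0,"dz":0,"wx":0,"wy":0,"wz":0,"grip":1},{"dx":0,"dy":0,"dz":0.02,"wx":0,"wy":0,"wz":0,"grip":1},{"dx":0,"dy":0,"dz":0.035,"wx":0,"wy":0,"wz":0,"grip":1},{"dx":0,"dy":0,"dz":0.035,"wx":0,"wy":0,"wz":0,"grip":1},{"dx":0,"dy":0,"dz":0,"wx":0,"wy":0,"wz":0,"grip":1}]' 20
python3 -m jog '[{"dx":0.008,"dy":-0.0355,"dz":0,"wx":0,"wy":0,"wz":0.018,"grip":1},{"dx":0.008,"dy":-0.0355,"dz":0,"wx":0,"wy":0,"wz":0.018,"grip":1},{"dx":0.008,"dy":-0.0355,"dz":0,"wx":0,"wy":0,"wz":0.018,"grip":1},{"dx":0.008,"dy":-0.0355,"dz":0,"wx":0,"wy":0,"wz":0.018,"grip":1},{"dx":0.008,"dy":-0.0355,"dz":0,"wx":0,"wy":0,"wz":0.018,"grip":1},{"dx":0.008,"dy":-0.0355,"dz":0,"wx":0,"wy":0,"wz":0.018,"grip":1},{"dx":0.008,"dy":-0.0355,"dz":0,"wx":0,"wy":0,"wz":0.018,"grip":1},{"dx":0.008,"dy":-0.0355,"dz":0,"wx":0,"wy":0,"wz":0.018,"grip":1},{"dx":0.008,"dy":-0.0355,"dz":0,"wx":0,"wy":0,"wz":0.018,"grip":1},{"dx":0,"dy":0,"dz":0,"wx":0,"wy":0,"wz":0,"grip":1}]' 20
python3 -m jog '[{"dx":0,"dy":0,"dz":-0.03,"wx":0,"wy":0,"wz":0,"grip":1},{"dx":0,"dy":0,"dz":-0.03,"wx":0,"wy":0,"wz":0,"grip":1},{"dx":0,"dy":0,"dz":0,"wx":0,"wy":0,"wz":0,"grip":1},{"dx":0,"dy":0,"dz":0,"wx":0,"wy":0,"wz":0,"grip":1}]' 20
```

```text
time_s: 12.2
ee_pos: [536.2, -35.3, 103.6]
ee_rot: [179.9, 0.5, 166.8]
force: [0.2, 0.9, -0.2]
gripper_width: 15.3
time_s: 13.2
ee_pos: [605.0, -358.9, 97.3]
ee_rot: [-179.9, -0.0, 175.9]
force: [0.2, 0.6, -0.8]
gripper_width: 15.7
time_s: 13.6
ee_pos: [604.6, -353.7, 38.5]
ee_rot: [179.9, -0.1, 176.1]
force: [0.4, -0.4, -0.7]
gripper_width: 15.3
```

```bash
python3 -m jog '[{"dx":0.0015,"dy":-0.0015,"dz":-0.01,"wx":0,"wy":0,"wz":0,"grip":1},{"dx":0,"dy":0,"dz":-0.008,"wx":0,"wy":0,"wz":0,"grip":1},{"dx":0,"dy":0,"dz":-0.0028,"wx":0,"wy":0,"wz":0,"grip":1},{"dx":0,"dy":0,"dz":0,"wx":0,"wy":0,"wz":0,"grip":1},{"dx":0,"dy":0,"dz":0,"wx":0,"wy":0,"wz":0,"grip":1}]' 20
python3 -m jog '[{"dx":0,"dy":0,"dz":0,"wx":0,"wy":0,"wz":0,"grip":0.2},{"dx":0,"dy":0,"dz":0,"wx":0,"wy":0,"wz":0,"grip":0.2},{"dx":0,"dy":0,"dz":0,"wx":0,"wy":0,"wz":0,"grip":0.2},{"dx":0,"dy":0,"dz":0.02,"wx":0,"wy":0,"wz":0,"grip":0.2},{"dx":0,"dy":0,"dz":0.03,"wx":0,"wy":0,"wz":0,"grip":0.2},{"dx":0,"dy":0,"dz":0.035,"wx":0,"wy":0,"wz":0,"grip":0.2},{"dx":0,"dy":0,"dz":0,"wx":0,"wy":0,"wz":0,"grip":-0.1}]' 20
python3 -m jog '[{"dx":-0.01,"dy":0.032,"dz":0,"wx":0,"wy":0,"wz":0,"grip":-0.1},{"dx":-0.01,"dy":0.032,"dz":0,"wx":0,"wy":0,"wz":0,"grip":-0.1},{"dx":-0.01,"dy":0.032,"dz":0,"wx":0,"wy":0,"wz":0,"grip":-0.1},{"dx":-0.01,"dy":0.032,"dz":0,"wx":0,"wy":0,"wz":0,"grip":-0.1},{"dx":-0.01,"dy":0.032,"dz":0,"wx":0,"wy":0,"wz":0,"grip":-0.1},{"dx":-0.01,"dy":0.032,"dz":0,"wx":0,"wy":0,"wz":0,"grip":-0.1},{"dx":-0.01,"dy":0.032,"dz":0,"wx":0,"wy":0,"wz":0,"grip":-0.1},{"dx":-0.007,"dy":0.033,"dz":0,"wx":0,"wy":0,"wz":0,"grip":-0.1},{"dx":0,"dy":0,"dz":0,"wx":0,"wy":0,"wz":0,"grip":-0.1},{"dx":0,"dy":0,"dz":0,"wx":0,"wy":0,"wz":0,"grip":-0.1}]' 20; python3 look.py w9
```

```text
time_s: 14.1
ee_pos: [606.6, -356.2, 18.7]
ee_rot: [-180.0, 0.0, 176.1]
force: [0.8, -0.0, -1.4]
gripper_width: 15.5
time_s: 14.8
ee_pos: [609.4, -358.0, 109.5]
ee_rot: [-179.7, 0.6, 176.1]
force: [0.6, -0.0, 1.2]
gripper_width: 42.1
time_s: 15.8
ee_pos: [529.5, -98.9, 103.3]
ee_rot: [-180.0, 0.0, 176.2]
force: [0.9, -1.4, 0.8]
gripper_width: 50.1
15.85 [529.8 -99.6 103.3] [-1.7997e+02  3.0000e-02  1.7609e+02] [-11.9  20.6 103.6  -0.   55.8 -97.9]
```

View pics/w9.png

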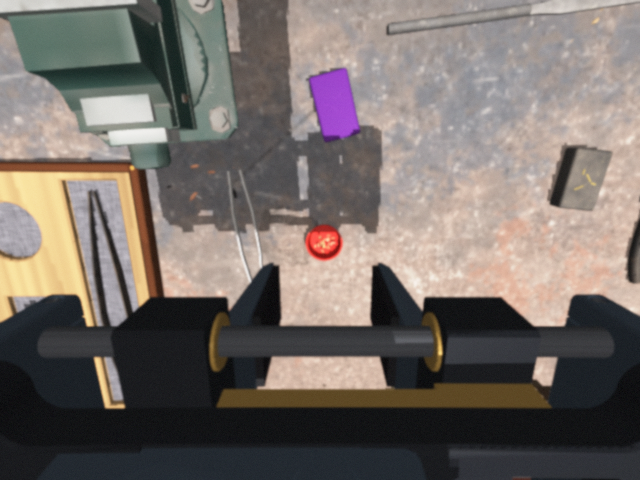

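The cap is centred between the fingers at px (324,241), the tweezers stay clear to the left, and the tongs lie flat in their slot.

```bash
python3 -m jog '[{"dx":-0.001,"dy":0.001,"dz":-0.035,"wx":0,"wy":0,"wz":0,"grip":-0.1},{"dx":0,"dy":0,"dz":-0.035,"wx":0,"wy":0,"wz":0,"grip":-0.1},{"dx":0,"dy":0,"dz":-0.02,"wx":0,"wy":0,"wz":0,"grip":-0.1},{"dx":0,"dy":0,"dz":-0.008,"wx":0,"wy":0,"wz":0,"grip":-0.1},{"dx":0,"dy":0,"dz":0,"wx":0,"wy":0,"wz":0,"grip":-0.1},{"dx":0,"dy":0,"dz":0,"wx":0,"wy":0,"wz":0,"grip":-0.1}]' 10
python3 -m jog '[{"dx":0,"dy":0,"dz":0,"wx":0,"wy":0,"wz":0,"grip":1},{"dx":0,"dy":0,"dz":0,"wx":0,"wy":0,"wz":0,"grip":1},{"dx":0,"dy":0,"dz":0,"wx":0,"wy":0,"wz":0,"grip":1},{"dx":0,"dy":0,"dz":0,"wx":0,"wy":0,"wz":0,"grip":1},{"dx":0,"dy":0,"dz":0,"wx":0,"wy":0,"wz":0,"grip":1},{"dx":0,"dy":0,"dz":0,"wx":0,"wy":0,"wz":0,"grip":1}]' 10
```

```text
time_s: 16.45
ee_pos: [529.5, -98.9, 6.1]
ee_rot: [-180.0, 0.1, 176.0]
force: [0.3, 0.4, -1.0]
gripper_width: 50.2
time_s: 17.05
ee_pos: [529.0, -98.2, 6.1]
ee_rot: [-180.0, 0.1, 176.1]
force: [-0.6, 0.8, 6.3]
gripper_width: 28.2
```

```bash
python3 -m jog '[{"dx":0,"dy":0,"dz":0.02,"wx":0,"wy":0,"wz":0,"grip":1},{"dx":0,"dy":0,"dz":0.035,"wx":0,"wy":0,"wz":0,"grip":1},{"dx":0,"dy":0,"dz":0.035,"wx":0,"wy":0,"wz":0,"grip":1},{"dx":0,"dy":0,"dz":0,"wx":0,"wy":0,"wz":0,"grip":1}]' 10
python3 -m jog '[{"dx":-0.003,"dy":-0.03125,"dz":0,"wx":0,"wy":0,"wz":0,"grip":1},{"dx":-0.003,"dy":-0.03125,"dz":0,"wx":0,"wy":0,"wz":0,"grip":1},{"dx":-0.003,"dy":-0.03125,"dz":0,"wx":0,"wy":0,"wz":0,"grip":1},{"dx":-0.003,"dy":-0.03125,"dz":0,"wx":0,"wy":0,"wz":0,"grip":1},{"dx":-0.003,"dy":-0.03125,"dz":0,"wx":0,"wy":0,"wz":0,"grip":1},{"dx":-0.003,"dy":-0.03125,"dz":0,"wx":0,"wy":0,"wz":0,"grip":1},{"dx":-0.004,"dy":-0.03125,"dz":0,"wx":0,"wy":0,"wz":0,"grip":1},{"dx":-0.004,"dy":-0.03125,"dz":0,"wx":0,"wy":0,"wz":0,"grip":1},{"dx":0,"dy":0,"dz":0,"wx":0,"wy":0,"wz":0,"grip":1},{"dx":0,"dy":0,"dz":0,"wx":0,"wy":0,"wz":0,"grip":1}]' 10
python3 -m jog '[{"dx":0,"dy":0,"dz":-0.03,"wx":0,"wy":0,"wz":0,"grip":1},{"dx":0,"dy":0,"dz":-0.03,"wx":0,"wy":0,"wz":0,"grip":1},{"dx":0,"dy":0,"dz":0,"wx":0,"wy":0,"wz":0,"grip":1},{"dx":0,"dy":0,"dz":0,"wx":0,"wy":0,"wz":0,"grip":1}]' 10; python3 look.py w10
```

```text
time_s: 17.45
ee_pos: [531.6, -98.7, 99.7]
ee_rot: [-179.9, 0.5, 176.1]
force: [0.7, 0.4, 1.0]
gripper_width: 28.4
time_s: 18.45
ee_pos: [501.7, -347.9, 94.1]
ee_rot: [179.9, -0.1, 176.0]
force: [-0.2, 0.8, -0.2]
gripper_width: 28.4
time_s: 18.85
ee_pos: [502.5, -347.0, 35.2]
ee_rot: [179.9, -0.1, 176.1]
force: [0.4, 0.2, -0.8]
gripper_width: 28.3
18.9 [ 503.3 -347.7   36.3] [-1.7998e+02  6.0000e-02  1.7612e+02] [ -35.7   30.4   97.9    0.    51.6 -121.9]
```

View pics/w10.png

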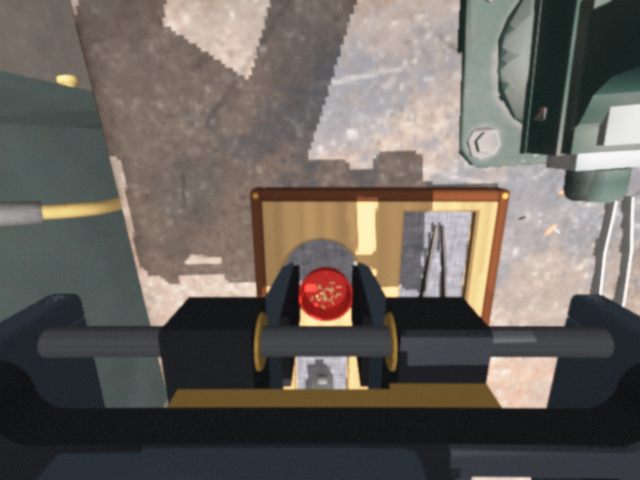

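```bash
python3 -m jog '[{"dx":0,"dy":0,"dz":-0.01,"wx":0,"wy":0,"wz":0,"grip":1},{"dx":0,"dy":0,"dz":-0.009,"wx":0,"wy":0,"wz":0,"grip":1},{"dx":0,"dy":0,"dz":-0.002,"wx":0,"wy":0,"wz":0,"grip":1},{"dx":0,"dy":0,"dz":0,"wx":0,"wy":0,"wz":0,"grip":1},{"dx":0,"dy":0,"dz":0,"wx":0,"wy":0,"wz":0,"grip":1}]' 10
python3 -m jog '[{"dx":0,"dy":0,"dz":0,"wx":0,"wy":0,"wz":0,"grip":0},{"dx":0,"dy":0,"dz":0,"wx":0,"wy":0,"wz":0,"grip":0},{"dx":0,"dy":0,"dz":0,"wx":0,"wy":0,"wz":0,"grip":0},{"dx":0,"dy":0,"dz":0,"wx":0,"wy":0,"wz":0,"grip":0},{"dx":0,"dy":0,"dz":0.02,"wx":0,"wy":0,"wz":0,"grip":0},{"dx":0,"dy":0,"dz":0.03,"wx":0,"wy":0,"wz":0,"grip":0},{"dx":0,"dy":0,"dz":0.035,"wx":0,"wy":0,"wz":0,"grip":0},{"dx":0,"dy":0,"dz":0,"wx":0,"wy":0,"wz":0,"grip":0}]' 10
python3 -m jog '[{"dx":0.0043,"dy":0.031,"dz":0,"wx":0,"wy":0,"wz":0.021,"grip":0},{"dx":0.0043,"dy":0.031,"dz":0,"wx":0,"wy":0,"wz":0.021,"grip":0},{"dx":0.0043,"dy":0.031,"dz":0,"wx":0,"wy":0,"wz":0.021,"grip":0},{"dx":0.0043,"dy":0.031,"dz":0,"wx":0,"wy":0,"wz":0.021,"grip":0},{"dx":0.0043,"dy":0.031,"dz":0,"wx":0,"wy":0,"wz":0.021,"grip":0},{"dx":0.0043,"dy":0.031,"dz":0,"wx":0,"wy":0,"wz":0.021,"grip":0},{"dx":0,"dy":0,"dz":0,"wx":0,"wy":0,"wz":0,"grip":0},{"dx":0,"dy":0,"dz":0,"wx":0,"wy":0,"wz":0,"grip":0}]' 10
python3 -m jog '[{"dx":0,"dy":0,"dz":-0.03,"wx":0,"wy":0,"wz":0,"grip":0},{"dx":0,"dy":0,"dz":-0.03,"wx":0,"wy":0,"wz":0,"grip":0},{"dx":0,"dy":0,"dz":0,"wx":0,"wy":0,"wz":0,"grip":0},{"dx":0,"dy":0,"dz":0,"wx":0,"wy":0,"wz":0,"grip":0}]' 10; python3 look.py w11
```

```text
time_s: 19.4
ee_pos: [502.5, -348.2, 14.4]
ee_rot: [-180.0, 0.0, 176.1]
force: [-0.2, -0.2, -0.8]
gripper_width: 28.2
time_s: 20.2
ee_pos: [505.3, -350.2, 104.5]
ee_rot: [-179.7, 0.5, 176.1]
force: [-0.1, -0.1, -0.4]
gripper_width: 45.7
time_s: 21.0
ee_pos: [528.2, -161.8, 99.0]
ee_rot: [-180.0, -0.0, -176.6]
force: [0.4, -1.4, 0.2]
gripper_width: 45.8
time_s: 21.4
ee_pos: [528.1, -163.1, 39.3]
ee_rot: [180.0, -0.0, -176.8]
force: [-0.8, -0.1, 0.7]
gripper_width: 45.8
21.45 [ 529.  -163.2   40.2] [-1.7997e+02  8.0000e-02 -1.7678e+02] [ -18.3   25.9  105.8   -0.    48.1 -111.5]
```

View pics/w11.png

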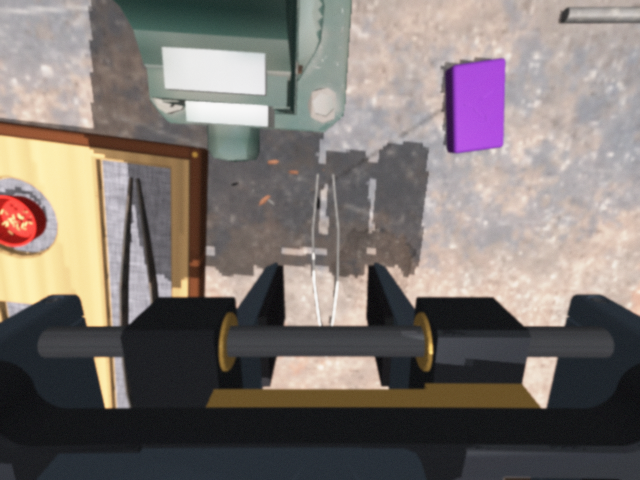

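The tweezers are centred between the fingers at px 325, and the cap sits in its well at (17,222).

```bash
python3 -m jog '[{"dx":0,"dy":0,"dz":-0.02,"wx":0,"wy":0,"wz":0,"grip":0},{"dx":0,"dy":0,"dz":-0.011,"wx":0,"wy":0,"wz":0,"grip":0},{"dx":0,"dy":0,"dz":-0.005,"wx":0,"wy":0,"wz":0,"grip":0},{"dx":0,"dy":0,"dz":0,"wx":0,"wy":0,"wz":0,"grip":0},{"dx":0,"dy":0,"dz":0,"wx":0,"wy":0,"wz":0,"grip":0}]' 15
python3 -m jog '[{"dx":0,"dy":0,"dz":0,"wx":0,"wy":0,"wz":0,"grip":1},{"dx":0,"dy":0,"dz":0,"wx":0,"wy":0,"wz":0,"grip":1},{"dx":0,"dy":0,"dz":0,"wx":0,"wy":0,"wz":0,"grip":1},{"dx":0,"dy":0,"dz":0,"wx":0,"wy":0,"wz":0,"grip":1},{"dx":0,"dy":0,"dz":0,"wx":0,"wy":0,"wz":0,"grip":1},{"dx":0,"dy":0,"dz":0,"wx":0,"wy":0,"wz":0,"grip":1}]' 15
python3 -m jog '[{"dx":0,"dy":0,"dz":0.02,"wx":0,"wy":0,"wz":0,"grip":1},{"dx":0,"dy":0,"dz":0.035,"wx":0,"wy":0,"wz":0,"grip":1},{"dx":0,"dy":0,"dz":0.035,"wx":0,"wy":0,"wz":0,"grip":1},{"dx":0,"dy":0,"dz":0.01,"wx":0,"wy":0,"wz":0,"grip":1},{"dx":0,"dy":0,"dz":0,"wx":0,"wy":0,"wz":0,"grip":1}]' 15
```

```text
time_s: 21.95
ee_pos: [528.8, -162.3, 4.0]
ee_rot: [-180.0, 0.1, -176.7]
force: [0.1, -0.3, -0.5]
gripper_width: 45.7
time_s: 22.55
ee_pos: [528.4, -162.2, 3.5]
ee_rot: [-180.0, 0.0, -176.7]
force: [-0.6, 0.1, 1.2]
gripper_width: 16.4
time_s: 23.05
ee_pos: [529.2, -162.4, 104.7]
ee_rot: [-179.9, 0.2, -176.7]
force: [-0.3, -0.7, -0.5]
gripper_width: 16.3
```

```bash
python3 -m jog '[{"dx":-0.0034,"dy":0.037,"dz":0,"wx":0,"wy":0,"wz":-0.004,"grip":1},{"dx":-0.0034,"dy":0.037,"dz":0,"wx":0,"wy":0,"wz":-0.004,"grip":1},{"dx":-0.0034,"dy":0.037,"dz":0,"wx":0,"wy":0,"wz":-0.004,"grip":1},{"dx":-0.0034,"dy":0.037,"dz":0,"wx":0,"wy":0,"wz":-0.004,"grip":1},{"dx":-0.0034,"dy":0.037,"dz":0,"wx":0,"wy":0,"wz":-0.004,"grip":1},{"dx":-0.0034,"dy":0.037,"dz":0,"wx":0,"wy":0,"wz":-0.004,"grip":1},{"dx":-0.0034,"dy":0.037,"dz":0,"wx":0,"wy":0,"wz":-0.004,"grip":1}]' 15
python3 -m jog '[{"dx":-0.0034,"dy":0.037,"dz":0,"wx":0,"wy":0,"wz":-0.004,"grip":1},{"dx":-0.0034,"dy":0.037,"dz":0,"wx":0,"wy":0,"wz":-0.004,"grip":1},{"dx":-0.0034,"dy":0.037,"dz":0,"wx":0,"wy":0,"wz":-0.004,"grip":1},{"dx":-0.0034,"dy":0.037,"dz":0,"wx":0,"wy":0,"wz":-0.004,"grip":1},{"dx":-0.0034,"dy":0.037,"dz":0,"wx":0,"wy":0,"wz":-0.004,"grip":1},{"dx":-0.0034,"dy":0.037,"dz":0,"wx":0,"wy":0,"wz":-0.004,"grip":1},{"dx":-0.0034,"dy":0.037,"dz":0,"wx":0,"wy":0,"wz":-0.004,"grip":1},{"dx":0,"dy":0,"dz":0,"wx":0,"wy":0,"wz":0,"grip":1},{"dx":0,"dy":0,"dz":0,"wx":0,"wy":0,"wz":0,"grip":1}]' 15
python3 -m jog '[{"dx":0,"dy":0,"dz":-0.03,"wx":0,"wy":0,"wz":0,"grip":1},{"dx":0,"dy":0,"dz":-0.03,"wx":0,"wy":0,"wz":0,"grip":1},{"dx":0,"dy":0,"dz":0,"wx":0,"wy":0,"wz":0,"grip":1},{"dx":0,"dy":0,"dz":0,"wx":0,"wy":0,"wz":0,"grip":1}]' 15; python3 look.py w12
```

```text
time_s: 23.75
ee_pos: [502.8, 98.1, 101.3]
ee_rot: [-180.0, -0.2, -178.3]
force: [0.6, 1.0, -0.2]
gripper_width: 16.7
time_s: 24.65
ee_pos: [479.4, 355.5, 101.1]
ee_rot: [-179.8, -0.2, -179.8]
force: [-0.3, 0.5, -1.0]
gripper_width: 16.7
time_s: 25.05
ee_pos: [480.5, 354.5, 42.9]
ee_rot: [-179.9, -0.1, 180.0]
force: [1.1, -0.7, 0.2]
gripper_width: 16.5
25.1 [481.3 355.3  44. ] [ 1.7998e+02  3.0000e-02 -1.7999e+02] [ 35.3  29.   99.4  -0.   51.6 -54.7]
```

View pics/w12.png

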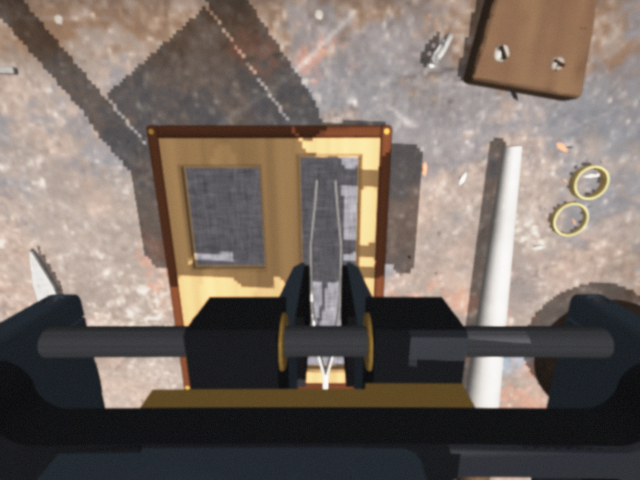

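```bash
python3 - <<'E'
from meas import *
f,c=L('w12')
print('slot near edge, L,R',ray([[330,156],[303,180],[361,180]],c,14).round(1).tolist())
print('tw ends',ray([[325,180],[326,388]],c,43).round(1).tolist())
print('stone pocket',ray([[183,166],[263,166],[191,267],[265,267]],c,14).round(1).tolist())
E
```

```text
slot near edge, L,R [[408.8, 358.3, 14.0], [422.5, 342.4, 14.0], [422.5, 376.6, 14.0]]
tw ends [[419.3, 355.4, 43.0], [544.8, 355.8, 43.0]]
stone pocket [[414.4, 272.8, 14.0], [414.4, 319.2, 14.0], [477.2, 270.1, 14.0], [477.3, 317.1, 14.0]]
```

The slot centre is at y≈358 and the tweezers at 355.6, so I shift +2.5 mm. Lengthwise they are already centred.

```bash
python3 -m jog '[{"dx":0,"dy":0.0025,"dz":-0.014,"wx":0,"wy":0,"wz":0,"grip":1},{"dx":0,"dy":0,"dz":-0.01,"wx":0,"wy":0,"wz":0,"grip":1},{"dx":0,"dy":0,"dz":-0.004,"wx":0,"wy":0,"wz":0,"grip":1},{"dx":0,"dy":0,"dz":0,"wx":0,"wy":0,"wz":0,"grip":1},{"dx":0,"dy":0,"dz":0,"wx":0,"wy":0,"wz":0,"grip":1}]' 15
```

```text
time_s: 25.6
ee_pos: [480.8, 358.5, 15.4]
ee_rot: [180.0, 0.0, -179.9]
force: [-0.0, -0.7, -0.4]
gripper_width: 16.5
```

```bash
python3 -m jog '[{"dx":0,"dy":0,"dz":-0.0006,"wx":0,"wy":0,"wz":0,"grip":1},{"dx":0,"dy":0,"dz":0,"wx":0,"wy":0,"wz":0,"grip":0.2},{"dx":0,"dy":0,"dz":0,"wx":0,"wy":0,"wz":0,"grip":0.2},{"dx":0,"dy":0,"dz":0,"wx":0,"wy":0,"wz":0,"grip":0.2},{"dx":0,"dy":0,"dz":0.015,"wx":0,"wy":0,"wz":0,"grip":0.2},{"dx":0,"dy":0,"dz":0.03,"wx":0,"wy":0,"wz":0,"grip":0.2},{"dx":0,"dy":0,"dz":0.035,"wx":0,"wy":0,"wz":0,"grip":0.2},{"dx":0,"dy":0,"dz":0,"wx":0,"wy":0,"wz":0,"grip":-0.2}]' 15
python3 -m jog '[{"dx":0.0014,"dy":-0.032,"dz":0,"wx":0,"wy":0,"wz":-0.02,"grip":-0.2},{"dx":0.0014,"dy":-0.032,"dz":0,"wx":0,"wy":0,"wz":-0.02,"grip":-0.2},{"dx":0.0014,"dy":-0.032,"dz":0,"wx":0,"wy":0,"wz":-0.02,"grip":-0.2},{"dx":0.0014,"dy":-0.032,"dz":0,"wx":0,"wy":0,"wz":-0.02,"grip":-0.2},{"dx":0.0014,"dy":-0.032,"dz":0,"wx":0,"wy":0,"wz":-0.02,"grip":-0.2},{"dx":0.0014,"dy":-0.032,"dz":0,"wx":0,"wy":0,"wz":-0.02,"grip":-0.2},{"dx":0.0014,"dy":-0.032,"dz":0,"wx":0,"wy":0,"wz":-0.02,"grip":-0.2},{"dx":0.0014,"dy":-0.032,"dz":0,"wx":0,"wy":0,"wz":-0.02,"grip":-0.2},{"dx":0,"dy":0,"dz":0,"wx":0,"wy":0,"wz":0,"grip":-0.2},{"dx":0,"dy":0,"dz":0,"wx":0,"wy":0,"wz":0,"grip":-0.2}]' 15
python3 look.py w13
```

```text
time_s: 26.4
ee_pos: [483.5, 360.3, 99.8]
ee_rot: [179.7, 0.5, -179.9]
force: [0.9, 0.3, 0.1]
gripper_width: 41.7
time_s: 27.4
ee_pos: [491.8, 102.0, 94.6]
ee_rot: [180.0, -0.0, 170.8]
force: [0.5, -0.2, 0.9]
gripper_width: 55.0
27.45 [491.9 102.6  94.6] [ 1.7997e+02 -1.0000e-02  1.7088e+02] [ 10.5  18.2 108.9   0.   52.8 -70.4]
```

View pics/w13.png

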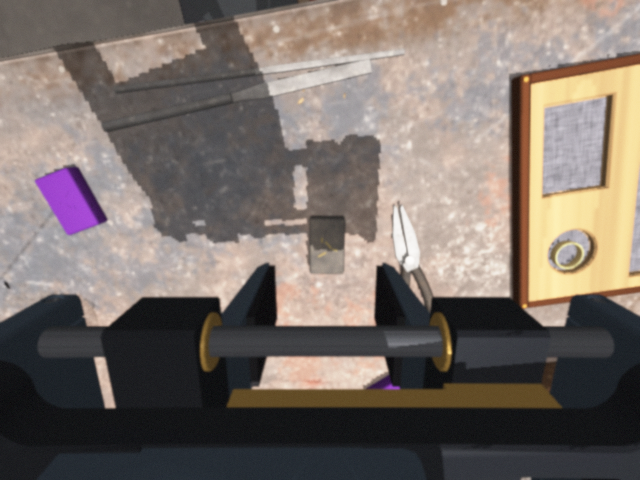

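The stone is centred between the fingers at px (327,245). The cutters lie close by on the right, so I narrow the opening to 46 mm before going down.

```bash
python3 -m jog '[{"dx":0,"dy":0,"dz":-0.02,"wx":0,"wy":0,"wz":0,"grip":0},{"dx":0,"dy":0,"dz":-0.025,"wx":0,"wy":0,"wz":0,"grip":0},{"dx":0,"dy":0,"dz":-0.025,"wx":0,"wy":0,"wz":0,"grip":0},{"dx":0,"dy":0,"dz":-0.0165,"wx":0,"wy":0,"wz":0,"grip":0},{"dx":0,"dy":0,"dz":0,"wx":0,"wy":0,"wz":0,"grip":0},{"dx":0,"dy":0,"dz":0,"wx":0,"wy":0,"wz":0,"grip":0}]' 25
python3 -m jog '[{"dx":0,"dy":0,"dz":0,"wx":0,"wy":0,"wz":0,"grip":1},{"dx":0,"dy":0,"dz":0,"wx":0,"wy":0,"wz":0,"grip":1},{"dx":0,"dy":0,"dz":0,"wx":0,"wy":0,"wz":0,"grip":1},{"dx":0,"dy":0,"dz":0,"wx":0,"wy":0,"wz":0,"grip":1},{"dx":0,"dy":0,"dz":0,"wx":0,"wy":0,"wz":0,"grip":1}]' 25
python3 -m jog '[{"dx":0,"dy":0,"dz":0.02,"wx":0,"wy":0,"wz":0,"grip":1},{"dx":0,"dy":0,"dz":0.035,"wx":0,"wy":0,"wz":0,"grip":1},{"dx":0,"dy":0,"dz":0.03,"wx":0,"wy":0,"wz":0,"grip":1},{"dx":0,"dy":0,"dz":0,"wx":0,"wy":0,"wz":0,"grip":1},{"dx":0,"dy":0,"dz":0,"wx":0,"wy":0,"wz":0,"grip":1}]' 25
```

```text
time_s: 28.05
ee_pos: [492.0, 103.3, 8.3]
ee_rot: [180.0, -0.0, 171.0]
force: [0.2, -0.7, -0.3]
gripper_width: 45.7
time_s: 28.55
ee_pos: [492.6, 102.6, 9.2]
ee_rot: [179.9, 0.1, 170.9]
force: [-0.2, 0.7, 5.2]
gripper_width: 27.4
time_s: 29.05
ee_pos: [491.8, 102.2, 93.4]
ee_rot: [180.0, 0.0, 170.9]
force: [0.5, 0.3, -0.5]
gripper_width: 27.8
```

```bash
python3 -m jog '[{"dx":-0.0076,"dy":0.032,"dz":0,"wx":0,"wy":0,"wz":0.026,"grip":1},{"dx":-0.0076,"dy":0.032,"dz":0,"wx":0,"wy":0,"wz":0.026,"grip":1},{"dx":-0.0076,"dy":0.032,"dz":0,"wx":0,"wy":0,"wz":0.026,"grip":1},{"dx":-0.0076,"dy":0.032,"dz":0,"wx":0,"wy":0,"wz":0.026,"grip":1},{"dx":-0.0076,"dy":0.032,"dz":0,"wx":0,"wy":0,"wz":0.026,"grip":1},{"dx":-0.0076,"dy":0.032,"dz":0,"wx":0,"wy":0,"wz":0.026,"grip":1},{"dx":0,"dy":0,"dz":0,"wx":0,"wy":0,"wz":0,"grip":1},{"dx":0,"dy":0,"dz":0,"wx":0,"wy":0,"wz":0,"grip":1}]' 25
python3 -m jog '[{"dx":0,"dy":0,"dz":-0.03,"wx":0,"wy":0,"wz":0,"grip":1},{"dx":0,"dy":0,"dz":-0.025,"wx":0,"wy":0,"wz":0,"grip":1},{"dx":0,"dy":0,"dz":0,"wx":0,"wy":0,"wz":0,"grip":1},{"dx":0,"dy":0,"dz":0,"wx":0,"wy":0,"wz":0,"grip":1}]' 25
```

```text
time_s: 29.85
ee_pos: [445.1, 293.9, 91.6]
ee_rot: [-179.9, -0.2, 179.9]
force: [0.1, -0.6, -1.0]
gripper_width: 27.3
time_s: 30.25
ee_pos: [446.3, 293.2, 38.0]
ee_rot: [-179.9, -0.1, 179.8]
force: [0.0, 0.7, -0.3]
gripper_width: 27.4
```

```bash
python3 -m jog '[{"dx":0,"dy":0.0015,"dz":-0.01,"wx":0,"wy":0,"wz":0,"grip":1},{"dx":0,"dy":0,"dz":-0.009,"wx":0,"wy":0,"wz":0,"grip":1},{"dx":0,"dy":0,"dz":-0.0015,"wx":0,"wy":0,"wz":0,"grip":1},{"dx":0,"dy":0,"dz":0,"wx":0,"wy":0,"wz":0,"grip":1},{"dx":0,"dy":0,"dz":0,"wx":0,"wy":0,"wz":0,"grip":1}]' 25
python3 -m jog '[{"dx":0,"dy":0,"dz":0,"wx":0,"wy":0,"wz":0,"grip":0.05},{"dx":0,"dy":0,"dz":0,"wx":0,"wy":0,"wz":0,"grip":0.05},{"dx":0,"dy":0,"dz":0,"wx":0,"wy":0,"wz":0,"grip":0.05},{"dx":0,"dy":0,"dz":0.015,"wx":0,"wy":0,"wz":0,"grip":0.05},{"dx":0,"dy":0,"dz":0.035,"wx":0,"wy":0,"wz":0,"grip":0.05},{"dx":0,"dy":0,"dz":0.04,"wx":0,"wy":0,"wz":0,"grip":0.05},{"dx":0.01,"dy":0,"dz":0.04,"wx":0,"wy":0,"wz":0,"grip":0.05},{"dx":0.04,"dy":0,"dz":0.02,"wx":0,"wy":0,"wz":0,"grip":0.05},{"dx":0.04,"dy":0,"dz":0,"wx":0,"wy":0,"wz":0,"grip":0.05},{"dx":0,"dy":0,"dz":0,"wx":0,"wy":0,"wz":0,"grip":0.05}]' 25; python3 look.py w14
```

```text
time_s: 30.75
ee_pos: [446.4, 296.0, 18.0]
ee_rot: [180.0, 0.0, 179.8]
force: [-0.4, -1.0, -0.6]
gripper_width: 27.9
time_s: 31.75
ee_pos: [540.9, 296.0, 168.5]
ee_rot: [179.9, 0.3, 179.7]
force: [-0.1, -0.8, -0.4]
gripper_width: 43.5
31.8 [537.8 295.6 167.5] [1.7999e+02 2.0000e-02 1.7974e+02] [ 27.7  23.5  88.5   0.   68.  -62. ]
```

```bash
python3 -m jog '[{"dx":0.009,"dy":-0.04,"dz":0.01,"wx":0,"wy":0,"wz":0,"grip":0},{"dx":0.009,"dy":-0.04,"dz":0.01,"wx":0,"wy":0,"wz":0,"grip":0},{"dx":0.009,"dy":-0.04,"dz":0.01,"wx":0,"wy":0,"wz":0,"grip":0},{"dx":0.009,"dy":-0.04,"dz":0.01,"wx":0,"wy":0,"wz":0,"grip":0},{"dx":0.009,"dy":-0.04,"dz":0.01,"wx":0,"wy":0,"wz":0,"grip":0},{"dx":0.009,"dy":-0.04,"dz":0.01,"wx":0,"wy":0,"wz":0,"grip":0},{"dx":0.009,"dy":-0.04,"dz":0,"wx":0,"wy":0,"wz":0,"grip":0},{"dx":0.009,"dy":-0.04,"dz":0,"wx":0,"wy":0,"wz":0,"grip":0}]' 25
python3 -m jog '[{"dx":0.006,"dy":-0.04,"dz":0,"wx":0,"wy":0,"wz":0,"grip":0},{"dx":0.006,"dy":-0.04,"dz":0,"wx":0,"wy":0,"wz":0,"grip":0},{"dx":0.006,"dy":-0.04,"dz":0,"wx":0,"wy":0,"wz":0,"grip":0},{"dx":0.006,"dy":-0.04,"dz":0,"wx":0,"wy":0,"wz":0,"grip":0},{"dx":0.006,"dy":-0.04,"dz":0,"wx":0,"wy":0,"wz":0,"grip":0},{"dx":0.006,"dy":-0.04,"dz":0,"wx":0,"wy":0,"wz":0,"grip":0},{"dx":0.006,"dy":-0.03,"dz":0,"wx":0,"wy":0,"wz":0,"grip":0},{"dx":0,"dy":0,"dz":0,"wx":0,"wy":0,"wz":0,"grip":0},{"dx":0,"dy":0,"dz":0,"wx":0,"wy":0,"wz":0,"grip":0}]' 25; python3 look.py w15
python3 - <<'E'
import cv2,numpy as np
a=cv2.imread('pics/w14.png');b=cv2.imread('pics/w15.png')
cv2.imwrite('pics/m2.png',np.hstack([cv2.resize(a[0:300,170:530],(400,333)),cv2.resize(b[0:300,170:530],(400,333))]))
E
```

```text
time_s: 32.6
ee_pos: [607.1, -25.0, 227.8]
ee_rot: [180.0, -0.1, 179.9]
force: [0.6, 0.9, -0.1]
gripper_width: 45.2
time_s: 33.5
ee_pos: [649.4, -293.4, 226.8]
ee_rot: [179.9, -0.1, 179.8]
force: [-0.1, 0.4, 0.1]
gripper_width: 45.7
33.55 [ 649.6 -292.6  227.2] [ 1.7989e+02 -1.0000e-01  1.7987e+02] [-2.520e+01  3.090e+01  6.740e+01  1.000e-01  8.180e+01 -1.151e+02]
```

View pics/m2.png

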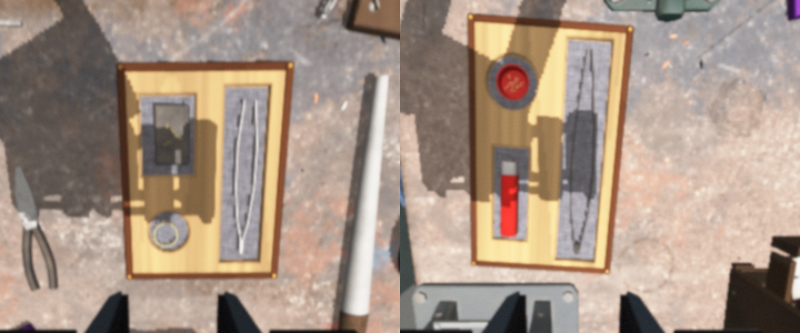

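The picture shows every tool inside its pocket and clear of the walls, the ring still in its well, and the cutters undisturbed. I make one numeric check on the lighter's ends, then hand in.

```bash
python3 - <<'E'
from meas import *
f,c=L('w15'); h=cv2.cvtColor(f,cv2.COLOR_BGR2HSV)
m=(cv2.inRange(h,(0,150,70),(6,255,255))|cv2.inRange(h,(174,150,70),(180,255,255))); m[:,:240]=0;m[:,330:]=0; m[260:]=0
for k in cv2.findContours(m,0,1)[0]:
    if cv2.contourArea(k)>60:
        for z in (31,19): print(z,cv2.minAreaRect(ray(k.reshape(-1,2),c,z)[:,:2].astype(np.float32)))
print(env.state()['force'].round(1)); print(env.job_done())
E
```

```text
31 ((615.9332275390625, -354.06072998046875), (15.155839920043945, 58.593223571777344), 86.570068359375)
19 ((617.4675903320312, -356.080078125), (15.652094841003418, 60.511741638183594), 86.57007598876953)
31 ((505.50830078125, -345.08349609375), (27.909713745117188, 27.780839920043945), 89.83545684814453)
19 ((503.4268798828125, -346.8088684082031), (28.823575973510742, 28.69048309326172), 89.83560180664062)
[ 0.3 -0.3 -0.8]
the job is handed in; nothing more can be done
None
```

Both kits are made up and the job is handed in, at about 34 s on the robot's clock. I placed the tools in the order you asked: tongs, lighter, cap (open side up), tweezers, then the grey stone. The cutters were not touched.

**Last checks:**
- **Pockets:** the wrist pictures of both trays show every tool inside its own pocket, and the ring still in its well.
- **Lighter:** it measured 15 × 59 mm over its red body, at the same −3.5 to −4° turn as the tray. Its far end is about 8 mm clear of the slot's end.
- **Cap:** centre at (503, −347), against (503, −348) for the well.
- **Forces:** readings at the ends of the moves stayed under 7 N, and no check failed.

**What disagreed or went wrong:**
- The first two moves were refused because the rows were incomplete; nothing moved.
- The top and wrist cameras differed by 3–5 mm on object positions. I used the wrist camera.
- I judged "flat on the felt" from the pictures and the small drops on release (0.5–3.5 mm), not from a direct height measurement.

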